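# Index the sample slide under the pellet chute

### The job

Stand the small white handleless porcelain cup upright in the round cradle of the sample slide and let go of it; then pull up the slide's spring-loaded lock knob, slide the carriage to the next hole on the side where the pellet chute stands (not the magnifier's side), and let the pin drop fully home there, with the cup right below the chute's lip. Finish while still holding the knob, gripped or pressed down with the pin home: do not let go of it at the end. Leave the other things on the bench where they are.

Things in the scene. Friction and masses are not known exactly. Their poses are not given: they have to be found in the camera images.
- cup: small loose white porcelain cup without handle, round, outside diameter 50 mm at the foot and 56 mm at the rim, 65 mm tall, wall 3.5 mm, about 0.12 kg; origin at the centre of its underside, z up. It stands upright on the bench, to the left or the right of the slide. (A handled mug of 72 mm and a plain glass beaker 120 mm tall stand about too: not these.)
- rail: base of the sample slide, fixed to the bench: aluminium plate 200 x 400 x 12 mm carrying two steel bars along its y axis; origin at the centre of its underside, on the bench; x points away from the robot (turned by the yaw), y along the bars, z up. The front bar (nearer the robot, at x = -55 mm, top at z = 36 mm) has three holes 10.5 mm wide at y = -120, 0 and +120 mm.
- middle_hole (a point): mouth of the middle hole in the front bar, at (-55, 0, 36) mm in the frame of the base; axes as the base
- carriage (a joint): position of the carriage along the base's y axis, in m: 0 = lock pin over the middle hole (the start), +0.120 and -0.120 = over the other two holes; travel ends at +-0.132. It slides with about 1 to 2 N of friction when the pin is out. The carriage is an aluminium plate 190 (x) by 85 (y) mm, top at z = 50 mm, with the lock knob on its front end and the cradle on its back end
- cradle (a point): centre of the cradle's floor on the carriage top, 50 mm above the bench, at x = +50 mm in the frame of the base (moves with the carriage). The cradle is a ring of 60 mm inside and 70 mm outside diameter, 12 mm high, that the cup's foot stands in
- plunger (a joint): how far the spring-loaded lock plunger is pulled up, in m: 0 = pin fully home in a hole, travel ends at 0.018. The 8 mm wide pin reaches 10 mm into the hole, so it must be raised more than 10 mm (say 14) to free the carriage. A spring pushes it down with 4.5 N when home and 6.6 N at 14 mm; let down between holes, the pin rides on the bar at 0.010 and drops into a hole when it comes over it
- knob (a point): centre of the lock knob's head: black upright cylinder, diameter 28 mm, 24 mm tall (12 mm above and below this point), on a 10 mm neck; with the pin home this point is 88 mm above the bench and the neck's collar (22 mm diameter) ends 26 mm below this point, the carriage's top 38 mm below it. At x = -55 mm, y = carriage value, in the frame of the base
- chute_drop (a point): point just in front of the lower lip of the pellet chute, 150 mm above the bench, exactly above the place of the cradle's centre at one of the two outer holes (y = +120 or -120 mm in the frame of the base, x = +50 mm). The chute is a 40 mm wide steel trough that rises from the lip away from the robot at 30 degrees to a white hopper of pellets on a post; its top is about 260 mm above the bench
- magnifier: round lens in a black 50 mm ring, 230 mm above the bench, on a post behind the slide, above the cradle's place at the other outer hole; origin on the bench right below the lens
- mug: bystander, a handled mug: leave it alone; origin at its underside
- beaker: bystander, a tall glass beaker: leave it alone; origin at its underside
- mortar: bystander, a mortar with pestle: leave it alone; origin at its underside
- reagent: bystander, a capped bottle: leave it alone; origin at its underside
- spatula: bystander, a thin steel lab spatula: leave it alone; origin at its underside
Things that resemble listed ones, but are neither listed nor needed, are in the scene too. What is shaped like the cup but purple is not meant.

How it is judged (in metres and radians):
On the way, in this order (a step that is already met when the one before it is completed fails the run):
1. the cup stands upright in the cradle, let go, with the carriage still locked at the middle hole (horizontal distance between cup and cradle below 0.008 m and z of cup in the frame of cradle between -0.004 and 0.004 m and angle between cup's own z axis and vertical below 0.1 rad and contact force between the fingers and cup below 0.1 N and value of joint carriage between -0.004 and 0.004 m and value of joint plunger below 0.003 m), for 0.2 s.
2. the knob is pulled up, pin out of the middle hole (value of joint plunger above 0.0085 m and value of joint carriage between -0.02 and 0.02 m), for 0.02 s.
At the end, for the whole second after the job is handed in: Cradle centre within 5 mm of below the chute's drop point, pin home (plunger under 2 mm), fingers still on the knob with over 2 N, carriage at rest, cup upright (0.1 rad) on the cradle floor within 8 mm of its centre and 12 mm of the drop point, fingers off the cup (horizontal distance between cradle and chute_drop below 0.005 m and value of joint plunger below 0.002 m and contact force between the fingers and plunger above 2 N and velocity of joint carriage between -0.01 and 0.01 m/s and horizontal distance between cup and cradle below 0.008 m and z of cup in the frame of cradle between -0.004 and 0.004 m and angle between cup's own z axis and vertical below 0.1 rad and contact force between the fingers and cup below 0.1 N and horizontal distance between cup and chute_drop below 0.012 m); the arm keeps its last pose, push and grip.
It fails at once if another thing on the bench is moved by more than 30 mm (distance of any of mug, beaker, mortar, reagent, spatula from where it was at the start of the episode above 0.03 m).
It also fails if it takes over 67 s, if anything falls off the work surface, if the arm or the gripper's body presses on something with over 40 N, if the wrist force passes 120 N, or if a joint passes its speed limit or range.

### The arm

A 6-joint arm with a two-finger parallel gripper is mounted at the origin on the work surface. World frame = base frame: x ahead of the robot, y to its left, z up, the work surface at z = 0. Lengths are in m, angles in degrees, forces in N, time in s.
With the tool pointing down it reaches from about 0.35 to 0.975 m from the base axis. Payload 7.1 kg.
Tool frame: the origin (TCP) lies midway between the tips of the shut fingers; the grasp point (between the pads) lies 19 mm behind it; y points along the fingers, z is the direction in which the jaws open and shut, and the axes are right-handed (so a half turn about y gives the same grasp; the last joint's range is limited). The gripper opens to 88 mm and grips with 3 to 60 N. Pads are 20 mm wide; open, the fingers measure 115 mm over their backs; the gripper's body (75 mm by 178 mm) begins 61 mm behind the grasp point.
Start: joints at [-69.614, 24.242, 93.386, -0, 62.372, -1.089], TCP at [0.229, -0.582, 0.223] pointing down, gripper open.
Joint ranges: [-172.04, 172.04], [-51.8, 120.97], [4.93, 147.93], [-75.15, 255.16], [6.16, 154.13], [-145.62, 145.62]. Speed limits (degrees/s): [136.94, 136.94, 172.46, 180, 180, 180].

### API

Orientations are given as a 3x3 rotation matrix whose columns are the frame's x, y, z axes.
In Python, from bench import arm gives the robot as it stands.
- The arm moves only by the shell command python3 -m creep 'ROWS' [FORCE]. ROWS is JSON, a list of rows, each an object with "rot": the turn, a rotation vector about the tool's x, y, z in degrees, a list of three; "linear": the shift along the tool's x, y, z in m, a list of three; "fingers": the closure in counts, from 0 (fully open) to 255 (shut). In form: [{"rot": [wx, wy, wz], "linear": [x, y, z], "fingers": fingers}, ...]. A call has 1 to 10 rows; each row is the pose to reach, as a shift and turn from the pose commanded when the call began, along the tool's axes at that moment; what a row does not reach only later rows make up. A row lasts 1/10 s, in which the tool goes at most 50 mm and 8.59 degrees, less where a joint would pass 70% of its speed; a pose out of reach is approached as far as the arm can. A call with a gripper value outside its range is refused whole. The fingers move at their own pace and stop on an object; FORCE is the grip in N (left out, the last holds). Time passes only in rows, so rows that repeat a pose let the fingers close. It gives the time, the measured TCP pose, the force and the opening at its end, in the units of the state.
- arm.sense(): the state, without advancing time (a new reading comes with each control period).
- arm.capture(name): name is "scene" or "top"; returns a dict with "pixels" (384x512x3 uint8, blue, green, red), "camera_matrix" (3x3 intrinsics, pixels), "origin" and "orientation" of the camera in the world. Camera axes: x right, y up, looking along -z (the intrinsics and any distortion apply to the point x, -y, -z); pixel columns grow to the right and rows downward; lengths in m; the calibration is good to about 2 mm. A picture is of the moment at which its call begins. There is no depth.
- arm.hand_in(): hands the job in, once; it reports no verdict.
The state is a dict: "clock": time; "joint_pos": joint angles; "qd": joint speeds; "joint_torque": joint torques, N m; "position": TCP position; "ee_rot": TCP orientation; "ft_force": force on the tool from outside, world axes, zero at the start; "torque": the same for the moment, N m; "finger_gap": finger opening in m.
Only numpy, scipy, OpenCV 4.12 (cv2) and the standard library are available. Lean on these libraries where they do the work, as an engineer would, in place of code of your own. Each camera call takes 0.05 s, during which the arm holds its last target. There are 200 camera calls.

## Working session

There is one attempt and no reset: what is moved stays moved. The work goes in short steps, Python scripts to look and compute and a shell command to move; the robot and the scene stay as the last step left them, time stands still between calls to the robot, and variables do not carry over. Pictures are saved under pics/ and viewed, about 8 in all and at most 12, crops included, and the job is handed in when it is done.

```bash
mkdir -p pics; ls
cat > h.py <<'E'
import numpy as np,cv2,json
from bench import arm
np.set_printoptions(precision=4,suppress=True)
def cap(n):
    c=arm.capture(n); return c
def ray(c,u,v):
    K=np.array(c["camera_matrix"]);d=np.linalg.inv(K)@[u,v,1.]
    d=np.array(c["orientation"])@[d[0],-d[1],-d[2]]
    return np.array(c["origin"]),d/np.linalg.norm(d)
def onz(c,u,v,z):
    o,d=ray(c,u,v); return o+d*(z-o[2])/d[2]
def proj(c,p):
    q=np.array(c["orientation"]).T@(np.array(p)-np.array(c["origin"]))
    w=np.array(c["camera_matrix"])@[q[0],-q[1],-q[2]]; return w[:2]/w[2]
E
python3 - <<'E'
from h import *
for n in("scene","top"):
    c=cap(n); cv2.imwrite(f"pics/{n}1.png",np.array(c["pixels"])); print(n,{k:np.array(v) for k,v in c.items() if k!="pixels"})
print(arm.sense())
E
```

```text
pics
scene {'camera_matrix': array([[379.9445,   0.    , 255.593 ],
       [  0.    , 379.9445, 193.8175],
       [  0.    ,   0.    ,   1.    ]]), 'origin': array([0.9395, 0.7442, 0.7956]), 'orientation': array([[-0.8677, -0.3004,  0.3961],
       [ 0.4971, -0.5182,  0.6959],
       [-0.0038,  0.8008,  0.599 ]])}
top {'camera_matrix': array([[363.4733,   0.    , 253.4643],
       [  0.    , 363.4733, 200.3796],
       [  0.    ,   0.    ,   1.    ]]), 'origin': array([ 0.3622, -0.0336,  1.1873]), 'orientation': array([[ 0.0244,  0.9953, -0.0942],
       [-0.9997,  0.0237, -0.0088],
       [-0.0065,  0.0943,  0.9955]])}
{'clock': 0.1, 'joint_pos': array([-69.6153,  24.2796,  93.426 ,  -0.0013,  62.3741,  -1.0888]), 'qd': array([-0.0064, -0.0403, -0.2011,  0.0369, -0.0044, -0.0058]), 'joint_torque': array([ -0.0004, -54.5613, -27.4324,   0.0645,   0.0188,  -0.    ]), 'position': array([ 0.2286, -0.5811,  0.222 ]), 'ee_rot': array([[-0.9306, -0.0005,  0.3661],
       [-0.3661,  0.0013, -0.9306],
       [-0.    , -1.    , -0.0014]]), 'ft_force': array([ 0.4814, -0.0185, -0.1169]), 'torque': array([ 0.0518, -0.0048,  0.0011]), 'finger_gap': 0.08754667962781956}
```

View pics/scene1.png

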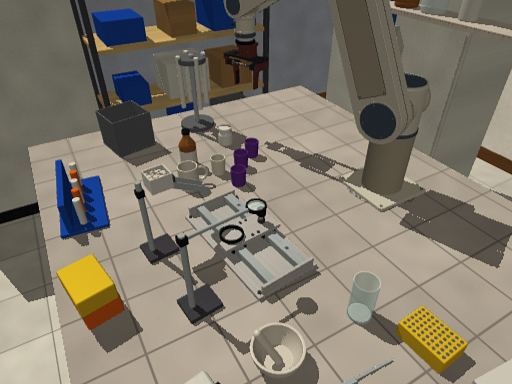

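View pics/top1.png

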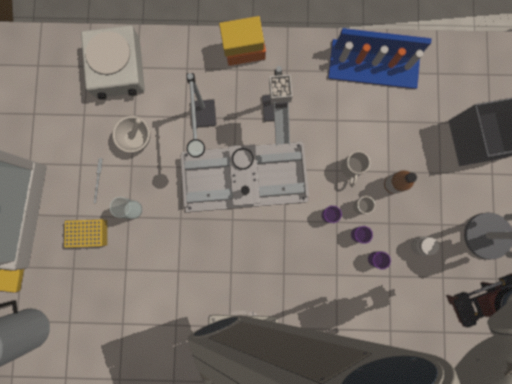

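Top view: the slide is at about (243,178), with the magnifier on its left (195,148) and the chute on its right (281,125). Small white round objects are at (366,205), (358,163, with handle) and (428,245); purple cups are at (331,214), (362,235) and (379,260). I'll enlarge these before reaching.

Run:
```python
from h import *
a=cv2.imread("pics/top1.png")[140:280,310:450]; b=cv2.imread("pics/scene1.png")[115:195,150:290]
a=cv2.resize(a,(400,400),interpolation=cv2.INTER_CUBIC); b=cv2.resize(b,(400,229),interpolation=cv2.INTER_CUBIC)
d=cv2.resize(cv2.imread("pics/top1.png")[70:220,170:320],(400,400),interpolation=cv2.INTER_CUBIC)
b=np.vstack([b,np.zeros((171,400,3),np.uint8)])
cv2.imwrite("pics/crop1.png",cv2.resize(np.vstack([np.hstack([a,d])]),(800,400)))
cv2.imwrite("pics/crop2.png",b[:229])
c=cap("top")
for u,v in [(366,205),(428,245)]: print(onz(c,u,v,.065))
s=cap("scene")
for u,v in [(366,205),(428,245)]: print(proj(s,onz(c,u,v,.065)))
```

```text
[ 0.4623 -0.3719  0.065 ]
[ 0.3441 -0.5603  0.065 ]
[218.2107 156.8162]
[224.5445 128.9822]
```

View pics/crop1.png

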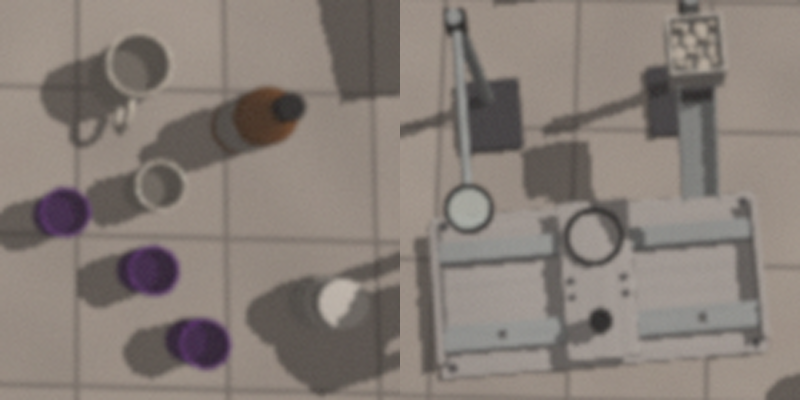

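View pics/crop2.png

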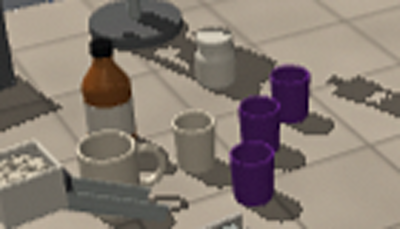

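The cup is the white one without a handle at top (366,205), scene (218,157). (358,163) has a handle, so it is the mug, and (428,245) is a capped white jar. Next I'll measure sub-pixel positions of the cup, cradle ring, knob and holes.

```bash
cat > meas.py <<'E'
from h import *
c=cap("top");s=cap("scene")
t=np.array(c["pixels"]);g=cv2.cvtColor(t,cv2.COLOR_BGR2GRAY).astype(float)
def dark(g,u,v,r,th,name):
    w=g[v-r:v+r+1,u-r:u+r+1]; b=np.median(w) if th is None else th
    wt=np.clip(b-w,0,None); wt[wt<0.25*wt.max()]=0
    n,l,st,ce=cv2.connectedComponentsWithStats((wt>0).astype(np.uint8))
    k=1+np.argmin(np.hypot(*(ce[1:]-r).T)); wt[l!=k]=0
    Y,X=np.mgrid[-r:r+1,-r:r+1]; return u+(wt*X).sum()/wt.sum(), v+(wt*Y).sum()/wt.sum(), int((wt>0).sum())
for nm,u,v,r,z in[("hole+",208,195,4,.036),("hole-",283,189,4,.036)]:
    a=dark(g,u,v,r,None,nm); print(nm,a,onz(c,a[0],a[1],z))
def ell(img,mask,nm,u,v,z,cam):
    cs,_=cv2.findContours(mask,cv2.RETR_CCOMP,cv2.CHAIN_APPROX_NONE)
    for k in cs:
        if len(k)<12: continue
        e=cv2.fitEllipse(k)
        if abs(e[0][0]-u)<7 and abs(e[0][1]-v)<7: print(nm,np.array(e[0]),np.array(e[1]),onz(cam,*e[0],z))
m=np.zeros_like(t[:,:,0]); roi=(slice(142,176),slice(226,260))
m[roi]=(g[roi]<75)*255; ell(t,m,"ring",242,158,.062,c)
m[:]=0; roi=(slice(182,199),slice(237,254)); m[roi]=(g[roi]<60)*255; ell(t,m,"knob",245,190,.100,c)
m[:]=0; roi=(slice(190,220),slice(350,382)); m[roi]=(g[roi]>165)*255; ell(t,m,"cup",366,205,.065,c)
print(g[204:207,352:382].astype(int)); print(g[150:168,225:262:1].astype(int)[8]); print(g[190,236:256].astype(int))
print(g[185:193,279:288].astype(int)); print(g[191:200,204:213].astype(int))
cv2.imwrite("pics/crop3.png",cv2.resize(np.array(s["pixels"])[185:300,180:320],(800,657))[:600])
E
python3 meas.py
```

```text
hole+ (np.float64(207.8328611898017), np.float64(194.73087818696885), 13) [0.4857 0.1225 0.036 ]
hole- (np.float64(282.88315217391306), np.float64(188.5054347826087), 14) [ 0.5114 -0.1163  0.036 ]
ring [243.1638 157.4316] [18.3603 18.5708] [0.6035 0.012  0.062 ]
knob [244.4629 189.9295] [5.5386 6.5482] [0.496  0.0039 0.1   ]
[[ 89  83  79  78  87 113 132 120 107 107 106 105 106 105 101  87  84  81
   78  80  82  95 128 148 147 145 144 143 146 144]
 [ 89  82  78  79  86 112 134 123 108 105 106 106 105 105 102  95  82  83
   79  80  81  96 126 147 148 145 143 144 142 143]
 [ 86  83  79  78  88 118 142 127 109 107 109 105 105 104 100  94  85  80
   80  78  81 103 132 148 147 144 145 144 145 142]]
[137 128 108  94  93  95  90  73 101 138 153 152 153 154 155 156 154 155
 156 154 156 153 138 114  99  96  90  72  72  94  99  94  92  91  90  94
 109]
[132 120 117 112  94  66  49  47  51  49  52  49  63 102 142 153 155 152
 152 155]
[[146 146 145 144 142 145 145 144 143]
 [144 143 142 137 136 136 143 145 144]
 [144 141 137 123 115 120 137 145 146]
 [143 141 129 109  98 109 135 147 147]
 [144 142 130 109  98 110 135 146 146]
 [145 144 137 122 113 121 133 145 145]
 [144 144 143 137 136 137 138 144 142]
 [143 142 142 142 142 139 139 138 137]]
[[147 150 150 149 148 151 149 151 149]
 [149 145 149 147 146 144 149 150 148]
 [146 146 140 134 129 132 143 149 148]
 [145 144 133 112 105 116 139 146 148]
 [143 141 128 108  98 113 138 149 150]
 [145 143 135 119 115 124 140 147 149]
 [145 144 142 136 135 139 146 150 151]
 [144 147 148 145 145 146 148 147 147]
 [136 136 137 136 135 136 135 133 132]]
```

View pics/crop3.png

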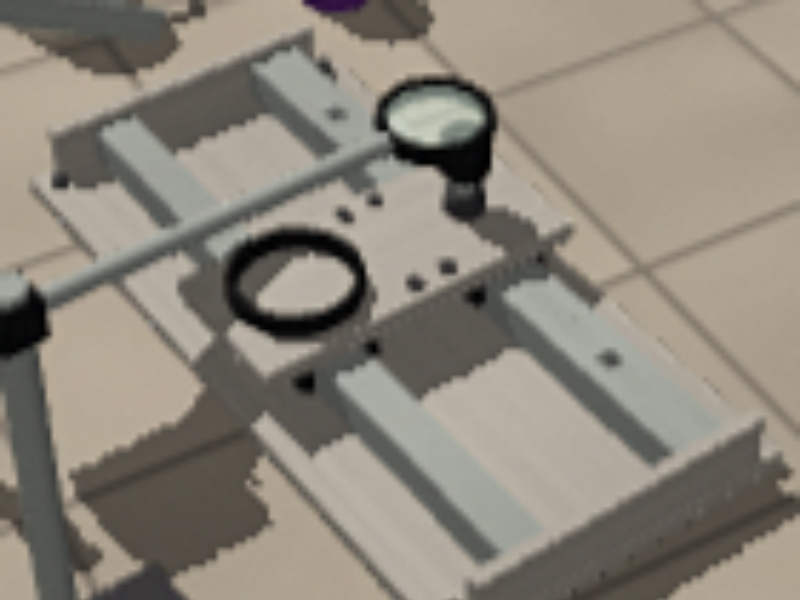

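Crop3 shows the black cradle ring at about (231.8,234) in scene pixels, with the knob just under the near magnifier ring. The holes give a yaw of about 6.1° and a span of 240 mm, which matches. I'll check the cup and ring estimates with overlays in both views.

Run:
```python
from h import *
mid=np.array([.4986,.0031]);yw=np.arctan2(.0257,.2388);R=np.array([[np.cos(yw),-np.sin(yw)],[np.sin(yw),np.cos(yw)]])
cr=mid+R@[.105,0];dr=mid+R@[.105,-.12]
print("cradle",cr,"hole-",mid+R@[0,-.12],"drop",dr,np.degrees(yw))
c=cap("top");s=cap("scene");f=6
a=np.linspace(0,2*np.pi,120)
def crop(cam,p,h,circs):
    u,v=proj(cam,p);u,v=int(u)-h,int(v)-h
    im=cv2.resize(np.array(cam["pixels"])[v:v+2*h,u:u+2*h],(400,400),interpolation=cv2.INTER_CUBIC);k=400/(2*h)
    for (x,y,z,r) in circs:
        P=[((np.array(proj(cam,[x+r*np.cos(t),y+r*np.sin(t),z]))-[u,v]+.5)*k).round() for t in a]
        cv2.polylines(im,[np.array(P,np.int32)],True,(0,0,255),1)
    return im
cup=(.4623,-.3719)
cc=[(*cup,.065,.028),(*cup,0,.025)]
rc=[(*cr,.062,.035),(*cr,.062,.030),(*mid,.1,.014)]
m=np.vstack([np.hstack([crop(c,[*cup,.03],22,cc),crop(c,[*((cr+mid)/2),.06],30,rc)]),np.hstack([crop(s,[*cup,.03],22,cc),crop(s,[*((cr+mid)/2),.06],40,rc)])])
cv2.imwrite("pics/ov.png",cv2.resize(m,(600,600),interpolation=cv2.INTER_AREA))
```

```text
cradle [0.603  0.0143] hole- [ 0.5114 -0.1162] drop [ 0.6158 -0.105 ] 6.142611791429365
```

View pics/ov.png

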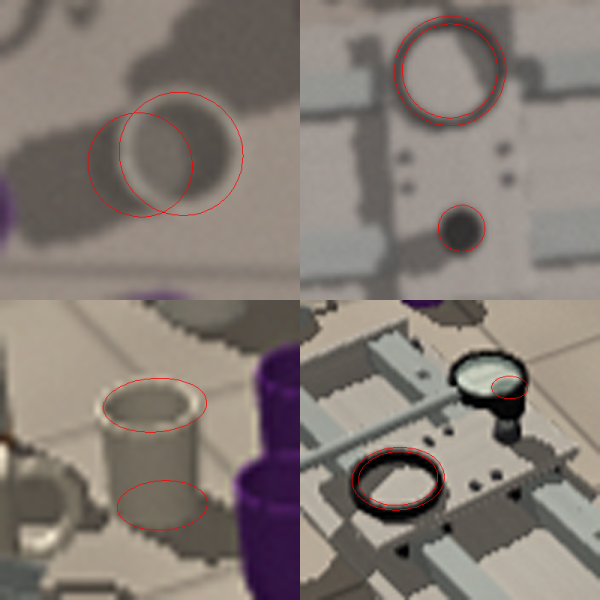

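The overlay fits within about 2 to 3 mm; the scene view puts the cup slightly farther off, so I use the average (0.4637, -0.3725). Next I'll write a helper that works out the shifts.

```bash
cat > go.py <<'E'
import sys
from h import *
from scipy.spatial.transform import Rotation as Ro
# go.py x y z yaw(of jaw axis): shift/turn from the present pose
x,y,z,w=map(float,sys.argv[1:]);s=arm.sense();R=s["ee_rot"]
a=np.radians(w);zt=np.array([np.cos(a),np.sin(a),0]);yt=np.array([0,0,-1.]);T=np.c_[np.cross(yt,zt),yt,zt]
v=Ro.from_matrix(R.T@T).as_rotvec(degrees=True)
print("linear",R.T@(np.array([x,y,z])-s["position"]),"rot",v,"yaw",np.degrees(np.arctan2(R[1,2],R[0,2])),"pos",s["position"],"F",s["ft_force"],"gap",s["finger_gap"],"t",s["clock"])
E
python3 go.py .4637 -.3725 .20 63.2; python3 go.py .4637 -.3725 .20 -116.8
```

```text
linear [-0.2951  0.0226 -0.1085] rot [   0.0047 -131.7254   -0.0146] yaw -68.52539140258156 pos [ 0.2288 -0.5815  0.2226] F [ 0.3563 -0.1537  0.0003] gap 0.08769843293559995 t 0.4
linear [-0.2951  0.0226 -0.1085] rot [ 0.012  48.2746  0.0038] yaw -68.52539140258156 pos [ 0.2288 -0.5815  0.2226] F [ 0.3563 -0.1537  0.0003] gap 0.08769843293559995 t 0.4
```

```bash
python3 -m creep '[{"rot":[0,-8,0],"linear":[-0.03,0,-0.011],"fingers":0},{"rot":[0,-16,0],"linear":[-0.06,0,-0.022],"fingers":0},{"rot":[0,-24,0],"linear":[-0.09,0,-0.033],"fingers":0},{"rot":[0,-32,0],"linear":[-0.12,0,-0.044],"fingers":0},{"rot":[0,-40,0],"linear":[-0.15,0,-0.055],"fingers":0},{"rot":[0,-48,0],"linear":[-0.18,0,-0.066],"fingers":0},{"rot":[0,-56,0],"linear":[-0.21,0,-0.077],"fingers":0},{"rot":[0,-64,0],"linear":[-0.24,0,-0.088],"fingers":0},{"rot":[0,-72,0],"linear":[-0.27,0,-0.099],"fingers":0},{"rot":[0,-80,0],"linear":[-0.295,0,-0.1085],"fingers":0}]' 20; python3 go.py .4637 -.3725 .20 63.2
```

```text
clock: 1.4
position: [0.4648, -0.3715, 0.2228]
ee_rot: [[0.205, 0.0, 0.979], [-0.979, -0.0, 0.205], [0.0, -1.0, 0.0]]
ft_force: [0.1, -0.4, -1.4]
finger_gap: 0.0878
linear [ 0.0008  0.0228 -0.0013] rot [ -0.0112 -51.368    0.0094] yaw 11.831999046608178 pos [ 0.4648 -0.3715  0.2228] F [ 0.1263 -0.4347 -1.3817] gap 0.08775772681751892 t 1.4
```

```bash
python3 -m creep '[{"rot":[0,-8.5,0],"linear":[0,0.01,0],"fingers":0},{"rot":[0,-17,0],"linear":[0.001,0.03,0],"fingers":0},{"rot":[0,-25.5,0],"linear":[0.001,0.05,-0.001],"fingers":0},{"rot":[0,-34,0],"linear":[0.001,0.07,-0.001],"fingers":0},{"rot":[0,-42.5,0],"linear":[0.001,0.09,-0.001],"fingers":0},{"rot":[0,-51.4,0],"linear":[0.001,0.11,-0.001],"fingers":0},{"rot":[0,-51.4,0],"linear":[0.001,0.12,-0.001],"fingers":0},{"rot":[0,-51.4,0],"linear":[0.001,0.12,-0.001],"fingers":0}]'; python3 go.py .4637 -.3725 .024 63.2
python3 - <<'E'
from h import *
o=[]
for n,q in(("top",30),("scene",40)):
    c=cap(n);u,v=proj(c,[.4637,-.3725,.06]).astype(int)
    o.append(cv2.resize(np.array(c["pixels"])[v-q:v+q,u-q:u+q],(400,400),interpolation=cv2.INTER_CUBIC))
cv2.imwrite("pics/pre.png",np.hstack(o))
E
```

```text
clock: 2.2
position: [0.4621, -0.3732, 0.1014]
ee_rot: [[0.888, -0.002, 0.459], [-0.459, 0.002, 0.888], [-0.003, -1.0, 0.001]]
ft_force: [-0.4, -1.0, 0.7]
finger_gap: 0.0878
linear [0.0013 0.0774 0.0013] rot [-0.0353 -0.5429 -0.1472] yaw 62.657042350008396 pos [ 0.4621 -0.3732  0.1014] F [-0.3923 -0.9649  0.6824] gap 0.08780013988445302 t 2.2
```

View pics/pre.png

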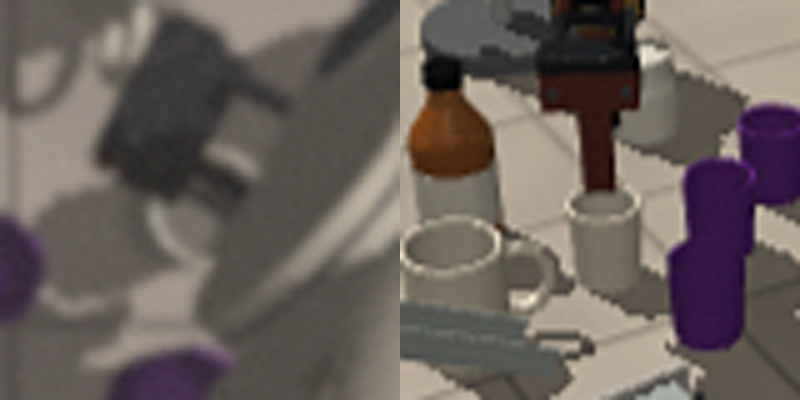

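The gripper hovers over the white cup (crop (600,210)) with the fingers on either side, clear of the bottle and purple cups. Next: descend and close.

```bash
python3 -m creep '[{"rot":[0,-0.5,0],"linear":[0.001,0.02,0.001],"fingers":0},{"rot":[0,-0.5,0],"linear":[0.001,0.04,0.001],"fingers":0},{"rot":[0,-0.5,0],"linear":[0.001,0.06,0.001],"fingers":0},{"rot":[0,-0.5,0],"linear":[0.001,0.077,0.001],"fingers":0},{"rot":[0,-0.5,0],"linear":[0.001,0.077,0.001],"fingers":0}]'; python3 -m creep '[{"rot":[0,0,0],"linear":[0,0,0],"fingers":120},{"rot":[0,0,0],"linear":[0,0,0],"fingers":160},{"rot":[0,0,0],"linear":[0,0,0],"fingers":200},{"rot":[0,0,0],"linear":[0,0,0],"fingers":200},{"rot":[0,0,0],"linear":[0,0,0],"fingers":200},{"rot":[0,0,0],"linear":[0,0,0],"fingers":200}]' 15; python3 go.py .4637 -.3725 .024 63.2
```

```text
clock: 2.8
position: [0.4635, -0.3728, 0.0244]
ee_rot: [[0.893, -0.002, 0.449], [-0.449, 0.002, 0.893], [-0.002, -1.0, 0.001]]
ft_force: [0.7, 1.0, 0.1]
finger_gap: 0.0878
clock: 3.4
position: [0.4646, -0.3735, 0.0263]
ee_rot: [[0.894, 0.001, 0.448], [-0.448, -0.0, 0.894], [0.001, -1.0, -0.0]]
ft_force: [0.7, 1.3, 5.6]
finger_gap: 0.0553
linear [-0.0013  0.0023  0.0005] rot [0.0036 0.1729 0.0552] yaw 63.37289502227158 pos [ 0.4646 -0.3735  0.0263] F [0.6955 1.2734 5.6287] gap 0.05534008021199922 t 3.4
```

```bash
python3 -m creep '[{"rot":[0,0,0],"linear":[0,-0.01,0],"fingers":200},{"rot":[0,0,0],"linear":[0,-0.03,0],"fingers":200},{"rot":[0,0,0],"linear":[0,-0.06,0],"fingers":200},{"rot":[0,0,0],"linear":[0,-0.09,0],"fingers":200},{"rot":[0,0,0],"linear":[0,-0.115,0],"fingers":200},{"rot":[0,0,0],"linear":[0,-0.13,0],"fingers":200},{"rot":[0,0,0],"linear":[0,-0.13,0],"fingers":200}]'; python3 go.py .46 0 .155 6.1
```

```text
clock: 4.1
position: [0.4651, -0.3742, 0.1579]
ee_rot: [[0.894, 0.003, 0.448], [-0.448, -0.003, 0.894], [0.004, -1.0, -0.001]]
ft_force: [-0.2, -0.3, -2.1]
finger_gap: 0.0553
linear [-0.1723  0.0019  0.3322] rot [-0.0565 57.2729  0.2252] yaw 63.37289834718211 pos [ 0.4651 -0.3742  0.1579] F [-0.2084 -0.3029 -2.1234] gap 0.055251357957391396 t 4.1
```

```bash
python3 -m creep '[{"rot":[0,4,0],"linear":[-0.012,0,0.023],"fingers":200},{"rot":[0,11,0],"linear":[-0.034,0,0.066],"fingers":200},{"rot":[0,18,0],"linear":[-0.056,0,0.108],"fingers":200},{"rot":[0,26,0],"linear":[-0.078,0,0.15],"fingers":200},{"rot":[0,34,0],"linear":[-0.1,0,0.193],"fingers":200},{"rot":[0,41,0],"linear":[-0.122,0,0.235],"fingers":200},{"rot":[0,48,0],"linear":[-0.144,0,0.278],"fingers":200},{"rot":[0,54,0],"linear":[-0.163,0,0.314],"fingers":200},{"rot":[0,57.2,0.2],"linear":[-0.172,0.001,0.332],"fingers":200},{"rot":[0,57.2,0.2],"linear":[-0.172,0.001,0.332],"fingers":200}]'; python3 go.py .603 .0143 .155 6.1
```

```text
clock: 5.1
position: [0.458, 0.0026, 0.1535]
ee_rot: [[0.11, -0.004, 0.994], [-0.994, 0.003, 0.11], [-0.004, -1.0, -0.004]]
ft_force: [0.8, 0.1, -1.2]
finger_gap: 0.0552
linear [ 0.0044 -0.0021  0.1454] rot [ 0.2353  0.2345 -0.2021] yaw 6.334937889641999 pos [0.458  0.0026 0.1535] F [ 0.7645  0.1312 -1.1617] gap 0.055181171896092035 t 5.1
```

```bash
python3 -m creep '[{"rot":[0,0,0],"linear":[0.001,0,0.02],"fingers":200},{"rot":[0,0,0],"linear":[0.002,0,0.055],"fingers":200},{"rot":[0,0,0],"linear":[0.003,0,0.09],"fingers":200},{"rot":[0,0,0],"linear":[0.004,0,0.125],"fingers":200},{"rot":[0.2,0.2,-0.2],"linear":[0.0045,0.005,0.145],"fingers":200},{"rot":[0.2,0.2,-0.2],"linear":[0.0045,0.025,0.1455],"fingers":200},{"rot":[0.2,0.2,-0.2],"linear":[0.0045,0.045,0.1455],"fingers":200},{"rot":[0.2,0.2,-0.2],"linear":[0.0045,0.055,0.1455],"fingers":200},{"rot":[0.2,0.2,-0.2],"linear":[0.0045,0.055,0.1455],"fingers":200}]'; python3 go.py .603 .0143 .076 6.1
python3 - <<'E'
from h import *
p=arm.sense()["position"];cr=[.603,.0143,.062];a=np.linspace(0,2*np.pi,100);o=[]
for n,q in(("top",36),("scene",36)):
    c=cap(n);u,v=proj(c,[.603,.0143,.09]).astype(int)-q
    im=cv2.resize(np.array(c["pixels"])[v:v+2*q,u:u+2*q],(400,400),interpolation=cv2.INTER_CUBIC)
    b=p[2]-.0263
    for x,y,z,r,col in((.603,.0143,.062,.035,(0,0,255)),(p[0],p[1],b+.065,.028,(0,255,0)),(p[0],p[1],b,.025,(0,255,0))):
        P=[((proj(c,[x+r*np.cos(t),y+r*np.sin(t),z])-[u,v]+.5)*200/q) for t in a]
        cv2.polylines(im,[np.array(P,np.int32)],True,col,1)
    o.append(im)
cv2.imwrite("pics/place.png",np.hstack(o))
E
```

```text
clock: 6.0
position: [0.6026, 0.0109, 0.0971]
ee_rot: [[0.104, -0.003, 0.995], [-0.995, -0.001, 0.104], [0.0, -1.0, -0.003]]
ft_force: [-0.2, 0.2, -1.5]
finger_gap: 0.0553
linear [-0.0033  0.0211  0.0008] rot [ 0.1455 -0.1327  0.0136] yaw 5.967269100753924 pos [0.6026 0.0109 0.0971] F [-0.1568  0.1887 -1.472 ] gap 0.055289193763202585 t 6.0
```

View pics/place.png

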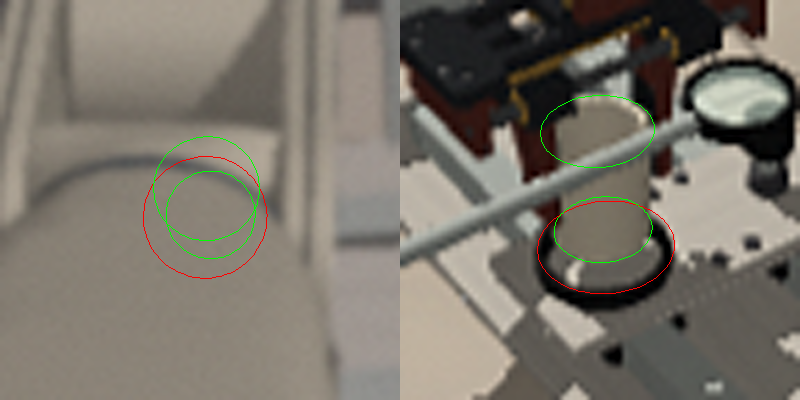

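In the scene view the cup matches the predicted green circles, with the ring directly below it at (605,245). Now correct y by 3.3 mm and lower.

```bash
python3 -m creep '[{"rot":[0,0,0],"linear":[-0.0025,0,0.001],"fingers":200},{"rot":[0,0,0],"linear":[-0.003,0,0.001],"fingers":200},{"rot":[0,0,0],"linear":[-0.003,0.005,0.001],"fingers":200},{"rot":[0,0,0],"linear":[-0.003,0.01,0.001],"fingers":200},{"rot":[0,0,0],"linear":[-0.003,0.015,0.001],"fingers":200},{"rot":[0,0,0],"linear":[-0.003,0.018,0.001],"fingers":200},{"rot":[0,0,0],"linear":[-0.003,0.018,0.001],"fingers":200}]'; python3 go.py .603 .0143 .0763 6.1
```

```text
clock: 6.8
position: [0.6045, 0.0149, 0.0807]
ee_rot: [[0.104, 0.001, 0.995], [-0.995, -0.0, 0.104], [0.0, -1.0, 0.001]]
ft_force: [-1.0, 0.3, -1.5]
finger_gap: 0.0553
linear [ 0.0004  0.0044 -0.0015] rot [-0.0315 -0.1258  0.0252] yaw 5.9741783246284665 pos [0.6045 0.0149 0.0807] F [-1.0386  0.2876 -1.4793] gap 0.055261873669363935 t 6.8
```

```bash
python3 -m creep '[{"rot":[0,0,0],"linear":[0,0.001,-0.001],"fingers":200},{"rot":[0,0,0],"linear":[0,0.0025,-0.001],"fingers":200},{"rot":[0,0,0],"linear":[0,0.004,-0.001],"fingers":200},{"rot":[0,0,0],"linear":[0,0.004,-0.001],"fingers":200}]'; python3 go.py .603 .0143 .0763 6.1
```

```text
clock: 7.2
position: [0.6039, 0.0148, 0.0773]
ee_rot: [[0.104, 0.002, 0.995], [-0.995, -0.0, 0.104], [0.001, -1.0, 0.002]]
ft_force: [-0.0, 0.7, -0.8]
finger_gap: 0.0551
linear [ 0.0004  0.001  -0.0009] rot [-0.0987 -0.1264  0.0305] yaw 5.973576359439359 pos [0.6039 0.0148 0.0773] F [-0.0093  0.6536 -0.8088] gap 0.05509402427493605 t 7.2
```

```bash
python3 -m creep '[{"rot":[0,0,0],"linear":[0,0.001,0],"fingers":200},{"rot":[0,0,0],"linear":[0,0.002,0],"fingers":200},{"rot":[0,0,0],"linear":[0,0.002,0],"fingers":200}]'; python3 go.py .603 .0143 .0763 6.1
```

```text
clock: 7.5
position: [0.6043, 0.0149, 0.0762]
ee_rot: [[0.104, 0.002, 0.995], [-0.995, -0.0, 0.104], [0.001, -1.0, 0.002]]
ft_force: [-1.3, 0.4, 5.6]
finger_gap: 0.0552
linear [ 0.0004 -0.0001 -0.0013] rot [-0.1388 -0.1313  0.0305] yaw 5.968713415047012 pos [0.6043 0.0149 0.0762] F [-1.342   0.4274  5.6134] gap 0.05521315142549673 t 7.5
```

Contact at the expected height (Fz 5.6 N at z 0.0762). Release and rise.

```bash
python3 -m creep '[{"rot":[0,0,0],"linear":[0,0,0],"fingers":85},{"rot":[0,0,0],"linear":[0,0,0],"fingers":60},{"rot":[0,0,0],"linear":[0,0,0],"fingers":30},{"rot":[0,0,0],"linear":[0,0,0],"fingers":0},{"rot":[0,0,0],"linear":[0,0,0],"fingers":0}]'; python3 -m creep '[{"rot":[0,0,0],"linear":[0,-0.01,0],"fingers":0},{"rot":[0,0,0],"linear":[0,-0.03,0],"fingers":0},{"rot":[0,0,0],"linear":[0,-0.055,0],"fingers":0},{"rot":[0,0,0],"linear":[0,-0.08,0],"fingers":0},{"rot":[0,0,0],"linear":[0,-0.09,0],"fingers":0},{"rot":[0,0,0],"linear":[0,-0.09,-0.02],"fingers":0},{"rot":[0,0,0],"linear":[0,-0.09,-0.06],"fingers":0},{"rot":[0,0,0],"linear":[0,-0.09,-0.1],"fingers":0},{"rot":[0,0,0],"linear":[0,-0.09,-0.106],"fingers":0},{"rot":[0,0,0],"linear":[0,-0.09,-0.106],"fingers":0}]'; python3 go.py .4980 .0035 .145 -83.9
python3 - <<'E'
from h import *
a=np.linspace(0,2*np.pi,100);o=[]
for n,q in(("scene",45),):
    c=cap(n);u,v=proj(c,[.58,.0143,.09]).astype(int)-q
    im=cv2.resize(np.array(c["pixels"])[v:v+2*q,u:u+2*q],(600,600),interpolation=cv2.INTER_CUBIC)
    for x,y,z,r,col in((.603,.0143,.115,.028,(0,255,0)),):
        P=[((proj(c,[x+r*np.cos(t),y+r*np.sin(t),z])-[u,v]+.5)*300/q) for t in a]
        cv2.polylines(im,[np.array(P,np.int32)],True,col,1)
    o.append(im)
cv2.imwrite("pics/placed.png",np.hstack(o))
E
```

```text
clock: 8.0
position: [0.6039, 0.0148, 0.0753]
ee_rot: [[0.104, 0.002, 0.995], [-0.995, -0.0, 0.104], [0.001, -1.0, 0.002]]
ft_force: [0.3, -0.3, 0.1]
finger_gap: 0.0864
clock: 9.0
position: [0.4976, 0.0037, 0.1654]
ee_rot: [[0.104, 0.002, 0.995], [-0.995, -0.0, 0.104], [0.001, -1.0, 0.002]]
ft_force: [0.2, -0.1, 0.2]
finger_gap: 0.0879
linear [0.0003 0.0204 0.0003] rot [-0.1076 89.8607 -0.0613] yaw 5.960730391420691 pos [0.4976 0.0037 0.1654] F [ 0.2409 -0.0631  0.1772] gap 0.08789543056965846 t 9.0
```

View pics/placed.png

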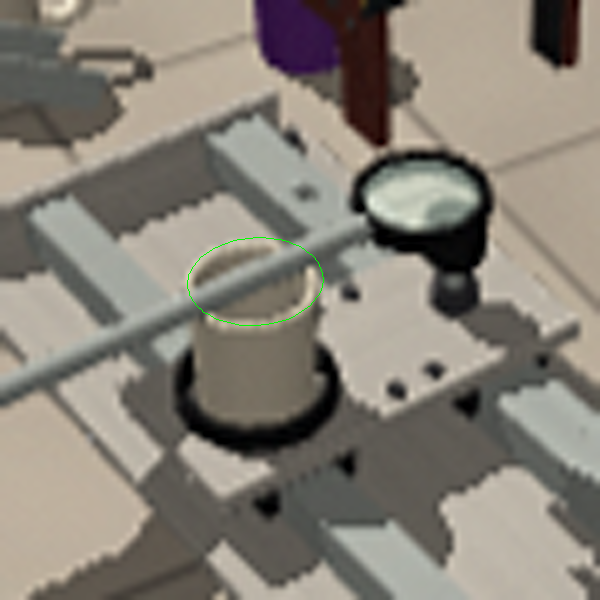

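The cup stands upright in the ring, released (rim at about (255,282) in the crop). Next: rotate and go down over the knob.

```bash
python3 -m creep '[{"rot":[0,8.5,0],"linear":[0,0,0],"fingers":0},{"rot":[0,17,0],"linear":[0,0,0],"fingers":0},{"rot":[0,25.5,0],"linear":[0,0,0],"fingers":0},{"rot":[0,34,0],"linear":[0,0,0],"fingers":0},{"rot":[0,42.5,0],"linear":[0,0,0],"fingers":0},{"rot":[0,51,0],"linear":[0,0,0],"fingers":0},{"rot":[0,59.5,0],"linear":[0,0,0],"fingers":0},{"rot":[0,68,0],"linear":[0,0,0],"fingers":0},{"rot":[0,76.5,0],"linear":[0,0,0],"fingers":0},{"rot":[-0.1,85,0],"linear":[0,0,0],"fingers":0}]'; python3 go.py .498 .0035 .070 -83.9
```

```text
clock: 10.05
position: [0.5004, 0.0039, 0.1653]
ee_rot: [[-0.983, 0.002, 0.184], [-0.184, 0.001, -0.983], [-0.002, -1.0, -0.0]]
ft_force: [-0.7, -0.2, -0.3]
finger_gap: 0.0878
linear [0.0026 0.0953 0.    ] rot [ 0.0193  4.53   -0.1237] yaw -79.36995731350723 pos [0.5004 0.0039 0.1653] F [-0.7303 -0.2211 -0.306 ] gap 0.08777027238222657 t 10.05
```

```bash
python3 -m creep '[{"rot":[0,4.5,-0.1],"linear":[0.0015,0.01,0],"fingers":0},{"rot":[0,4.5,-0.1],"linear":[0.0015,0.035,0],"fingers":0},{"rot":[0,4.5,-0.1],"linear":[0.0015,0.06,0],"fingers":0},{"rot":[0,4.5,-0.1],"linear":[0.0015,0.08,0],"fingers":0},{"rot":[0,4.5,-0.1],"linear":[0.0015,0.095,0],"fingers":0},{"rot":[0,4.5,-0.1],"linear":[0.0015,0.095,0],"fingers":0}]'; python3 go.py .498 .0035 .070 -83.9
```

```text
clock: 10.65
position: [0.4974, 0.0037, 0.0683]
ee_rot: [[-0.994, -0.004, 0.113], [-0.113, 0.0, -0.994], [0.003, -1.0, -0.001]]
ft_force: [-0.4, 0.6, 0.1]
finger_gap: 0.0875
linear [-0.0006 -0.0017  0.0003] rot [0.0442 0.3828 0.1978] yaw -83.51728125798512 pos [0.4974 0.0037 0.0683] F [-0.4252  0.5629  0.0641] gap 0.08747060713301795 t 10.65
```

```bash
python3 -m creep '[{"rot":[0,0,0],"linear":[0,0,0],"fingers":100},{"rot":[0,0,0],"linear":[0,0,0],"fingers":160},{"rot":[0,0,0],"linear":[0,0,0],"fingers":255},{"rot":[0,0,0],"linear":[0,0,0],"fingers":255},{"rot":[0,0,0],"linear":[0,0,0],"fingers":255},{"rot":[0,0,0],"linear":[0,0,0],"fingers":255},{"rot":[0,0,0],"linear":[0,0,0],"fingers":255},{"rot":[0,0,0],"linear":[0,0,0],"fingers":255}]' 40; python3 go.py .498 .0035 .070 -83.9
```

```text
clock: 11.45
position: [0.497, 0.0035, 0.0703]
ee_rot: [[-0.994, -0.001, 0.113], [-0.113, 0.0, -0.994], [0.001, -1.0, -0.0]]
ft_force: [-1.5, 3.9, 2.0]
finger_gap: 0.0278
linear [-0.001   0.0003  0.0001] rot [0.0162 0.3794 0.0485] yaw -83.52056815668855 pos [0.497  0.0035 0.0703] F [-1.5467  3.9352  1.9904] gap 0.027776805793818353 t 11.45
```

```bash
python3 -m creep '[{"rot":[0,0,0],"linear":[0,-0.003,0],"fingers":255},{"rot":[0,0,0],"linear":[0,-0.006,0],"fingers":255},{"rot":[0,0,0],"linear":[0,-0.009,0],"fingers":255},{"rot":[0,0,0],"linear":[0,-0.012,0],"fingers":255},{"rot":[0,0,0],"linear":[0,-0.0145,0],"fingers":255},{"rot":[0,0,0],"linear":[0,-0.0145,0],"fingers":255},{"rot":[0,0,0],"linear":[0,-0.0145,0],"fingers":255}]'; python3 go.py .5099 -.1158 .085 -83.9
```

```text
clock: 12.15
position: [0.497, 0.0036, 0.0848]
ee_rot: [[-0.994, -0.001, 0.113], [-0.113, 0.0, -0.994], [0.001, -1.0, -0.0]]
ft_force: [2.4, -1.2, -7.5]
finger_gap: 0.0273
linear [ 0.0007 -0.0003  0.1201] rot [0.0245 0.3754 0.049 ] yaw -83.52458515795338 pos [0.497  0.0036 0.0848] F [ 2.4211 -1.2004 -7.5055] gap 0.02732675717604808 t 12.15
```

The pull reads 7.5 N, as expected for the spring, and the pin is about 14.5 mm up. Now slide toward the chute (tool +z), slowly.

```bash
python3 -m creep '[{"rot":[0,0,0],"linear":[0,0,0.002],"fingers":255},{"rot":[0,0,0],"linear":[0,0,0.005],"fingers":255},{"rot":[0,0,0],"linear":[0,0,0.01],"fingers":255},{"rot":[0,0,0],"linear":[0,0,0.016],"fingers":255},{"rot":[0,0,0],"linear":[0,0,0.022],"fingers":255},{"rot":[0,0,0],"linear":[0,0,0.028],"fingers":255},{"rot":[0,0,0],"linear":[0,0,0.034],"fingers":255},{"rot":[0,0,0],"linear":[0,0,0.039],"fingers":255},{"rot":[0,0,0],"linear":[0,0,0.042],"fingers":255},{"rot":[0,0,0],"linear":[0,0,0.043],"fingers":255}]'; python3 go.py .5099 -.1158 .085 -83.9
```

```text
clock: 13.15
position: [0.5016, -0.0396, 0.0846]
ee_rot: [[-0.994, -0.002, 0.112], [-0.112, 0.0, -0.994], [0.001, -1.0, -0.0]]
ft_force: [0.8, 1.9, -8.0]
finger_gap: 0.0278
linear [ 0.0004 -0.0004  0.0767] rot [0.0271 0.3508 0.0854] yaw -83.54923844083734 pos [ 0.5016 -0.0396  0.0846] F [ 0.814   1.9234 -7.9574] gap 0.027752650097435102 t 13.15
```

```bash
python3 -m creep '[{"rot":[0,0,0],"linear":[0,0,0.003],"fingers":255},{"rot":[0,0,0],"linear":[0,0,0.01],"fingers":255},{"rot":[0,0,0],"linear":[0,0,0.018],"fingers":255},{"rot":[0,0,0],"linear":[0,0,0.027],"fingers":255},{"rot":[0,0,0],"linear":[0,0,0.036],"fingers":255},{"rot":[0,0,0],"linear":[0,0,0.045],"fingers":255},{"rot":[0,0,0],"linear":[0,0,0.054],"fingers":255},{"rot":[0,0,0],"linear":[0,0,0.061],"fingers":255},{"rot":[0,0,0],"linear":[0,0,0.065],"fingers":255},{"rot":[0,0,0],"linear":[0,0,0.066],"fingers":255}]'; python3 go.py .5099 -.1158 .085 -83.9
```

```text
clock: 14.15
position: [0.5088, -0.1052, 0.0845]
ee_rot: [[-0.994, -0.002, 0.112], [-0.112, 0.0, -0.994], [0.002, -1.0, -0.001]]
ft_force: [-2.5, 1.6, -6.7]
finger_gap: 0.0271
linear [ 0.0001 -0.0005  0.0106] rot [0.0391 0.3427 0.1191] yaw -83.55730107767351 pos [ 0.5088 -0.1052  0.0845] F [-2.5371  1.6174 -6.6848] gap 0.027081035224811912 t 14.15
```

Run:
```python
from h import *
a=np.linspace(0,2*np.pi,100);o=[]
p=arm.sense()["position"]
for n,q in(("scene",45),("top",40)):
    c=cap(n);u,v=proj(c,[.61,-.09,.09]).astype(int)-q
    im=cv2.resize(np.array(c["pixels"])[v:v+2*q,u:u+2*q],(400,400),interpolation=cv2.INTER_CUBIC)
    for x,y,z,r,col in((p[0]+.994*.106,p[1]+.107*.106,.115,.028,(0,255,0)),(.6158,-.105,.15,.003,(0,0,255))):
        P=[((proj(c,[x+r*np.cos(t),y+r*np.sin(t),z])-[u,v]+.5)*200/q) for t in a]
        cv2.polylines(im,[np.array(P,np.int32)],True,col,1)
    o.append(im)
cv2.imwrite("pics/slid.png",np.hstack(o))
```

View pics/slid.png

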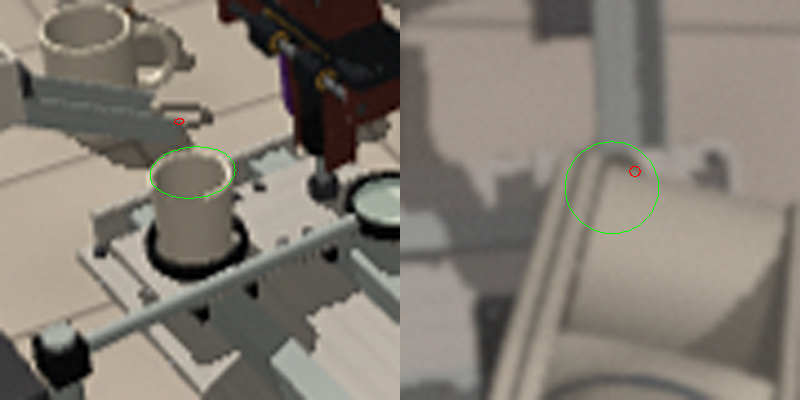

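The cup is upright in the cradle, moving with the carriage and nearly under the chute lip (scene crop (180,122)). 10.6 mm remain; then lower.

```bash
python3 -m creep '[{"rot":[0,0,0],"linear":[0,0,0.002],"fingers":255},{"rot":[0,0,0],"linear":[0,0,0.005],"fingers":255},{"rot":[0,0,0],"linear":[0,0,0.008],"fingers":255},{"rot":[0,0,0],"linear":[0,0,0.0105],"fingers":255},{"rot":[0,0,0],"linear":[0,0,0.0105],"fingers":255},{"rot":[0,0,0],"linear":[0,0,0.0105],"fingers":255}]'; python3 go.py .5099 -.1158 .085 -83.9;  python3 -m creep '[{"rot":[0,0,0],"linear":[0,0.002,0],"fingers":255},{"rot":[0,0,0],"linear":[0,0.004,0],"fingers":255},{"rot":[0,0,0],"linear":[0,0.006,0],"fingers":255},{"rot":[0,0,0],"linear":[0,0.008,0],"fingers":255},{"rot":[0,0,0],"linear":[0,0.008,0],"fingers":255}]'; python3 go.py .5099 -.1158 .070 -83.9
```

```text
clock: 14.85
position: [0.5099, -0.1155, 0.0845]
ee_rot: [[-0.994, -0.002, 0.113], [-0.113, 0.0, -0.994], [0.002, -1.0, -0.0]]
ft_force: [-5.0, -1.5, -6.5]
finger_gap: 0.0271
linear [ 0.     -0.0005  0.0002] rot [0.0188 0.383  0.1244] yaw -83.51697611663813 pos [ 0.5099 -0.1155  0.0845] F [-5.0071 -1.5036 -6.5443] gap 0.02713913260115277 t 14.85
clock: 15.35
position: [0.5099, -0.1157, 0.0765]
ee_rot: [[-0.994, -0.002, 0.113], [-0.113, -0.0, -0.994], [0.002, -1.0, -0.0]]
ft_force: [-5.5, -1.9, -7.2]
finger_gap: 0.0273
linear [0.     0.0065 0.0001] rot [0.0044 0.3894 0.1223] yaw -83.51061156611983 pos [ 0.5099 -0.1157  0.0765] F [-5.5043 -1.8664 -7.1815] gap 0.027302111038000322 t 15.35
```

The pin is already below riding height (0.0765, against 0.080 when riding), so it has entered the hole. Continue to home, easing the x side load.

```bash
python3 -m creep '[{"rot":[0,0,0],"linear":[0.0005,0.002,0],"fingers":255},{"rot":[0,0,0],"linear":[0.0008,0.004,0],"fingers":255},{"rot":[0,0,0],"linear":[0.0008,0.006,0],"fingers":255},{"rot":[0,0,0],"linear":[0.0008,0.007,0],"fingers":255},{"rot":[0,0,0],"linear":[0.0008,0.007,0],"fingers":255},{"rot":[0,0,0],"linear":[0.0008,0.007,0],"fingers":255}]'; python3 go.py .5099 -.1158 .070 -83.9
```

```text
clock: 15.95
position: [0.51, -0.1157, 0.0703]
ee_rot: [[-0.994, -0.0, 0.113], [-0.113, -0.0, -0.994], [0.0, -1.0, 0.0]]
ft_force: [-7.1, -2.4, 1.5]
finger_gap: 0.0271
linear [0.0001 0.0003 0.0001] rot [-0.0174  0.3882  0.0208] yaw -83.51181193875858 pos [ 0.51   -0.1157  0.0703] F [-7.0905 -2.4357  1.5158] gap 0.02714809045045041 t 15.95
```

Home: z is 0.0703, the same as at the start, and the force has reversed to 1.5 N upward. I'll press a little further, settle and take a last look.

```bash
python3 -m creep '[{"rot":[0,0,0],"linear":[0.0005,0.001,0],"fingers":255},{"rot":[0,0,0],"linear":[0.0005,0.001,0],"fingers":255},{"rot":[0,0,0],"linear":[0.0005,0.001,0],"fingers":255},{"rot":[0,0,0],"linear":[0.0005,0.001,0],"fingers":255},{"rot":[0,0,0],"linear":[0.0005,0.001,0],"fingers":255}]'; python3 go.py .5099 -.1158 .070 -83.9
python3 - <<'E'
from h import *
a=np.linspace(0,2*np.pi,100)
c=cap("scene");q=50;u,v=proj(c,[.60,-.09,.09]).astype(int)-q
im=cv2.resize(np.array(c["pixels"])[v:v+2*q,u:u+2*q],(600,600),interpolation=cv2.INTER_CUBIC)
for x,y,z,r,col in((.6158,-.105,.115,.028,(0,255,0)),(.6158,-.105,.062,.035,(0,255,255)),(.6158,-.105,.15,.003,(0,0,255))):
    P=[((proj(c,[x+r*np.cos(t),y+r*np.sin(t),z])-[u,v]+.5)*300/q) for t in a]
    cv2.polylines(im,[np.array(P,np.int32)],True,col,1)
cv2.imwrite("pics/final.png",im)
E
```

```text
clock: 16.45
position: [0.51, -0.1158, 0.0702]
ee_rot: [[-0.994, 0.001, 0.113], [-0.113, -0.0, -0.994], [-0.001, -1.0, 0.001]]
ft_force: [-7.0, -1.5, 11.5]
finger_gap: 0.0276
linear [0.0001 0.0002 0.    ] rot [-0.0303  0.3863 -0.0431] yaw -83.51371841519996 pos [ 0.51   -0.1158  0.0702] F [-7.0357 -1.5457 11.4635] gap 0.02761646822599216 t 16.45
```

View pics/final.png

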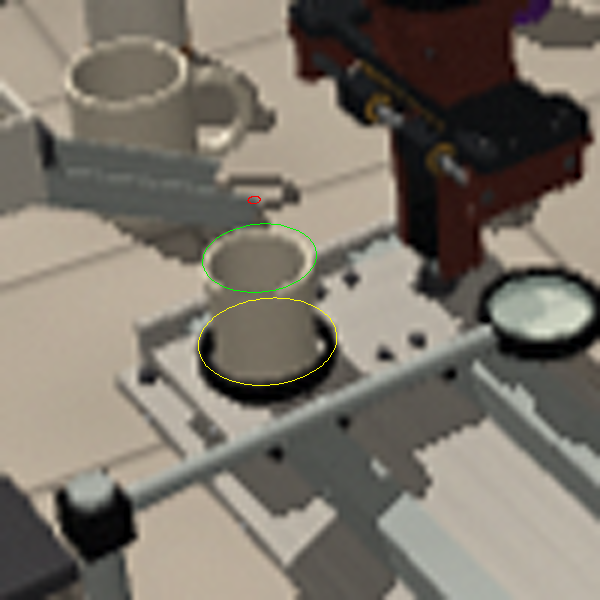

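The cup stands upright in the ring right below the chute lip, and both fit the predicted circles. The knob is gripped, with an 11.5 N push down against the stop. Handing in.

```bash
python3 -c "
from bench import arm; print(arm.hand_in())"
```

```text
the job is handed in; nothing more can be done
None
```

I stood the white handleless cup in the cradle and let go. Then I pulled the lock knob up about 14.5 mm, slid the carriage 120 mm to the hole on the chute's side, and let the pin down. I handed in at about 16.5 s of arm time, still gripping the knob and pressing it down.

**Last checks:**
- **Pin:** The knob's height matches its starting height (TCP z 0.0702 m, against 0.0703 m at the first grip). The force changed from a 7 N spring pull to an 11.5 N push against the stop, so the pin is home.
- **Position:** The knob moved 0.120 m along the bar. In the last picture the cup is upright in the ring and agrees with the predicted place under the chute lip to within 1–3 mm.
- **Disagreements:** The two cameras differed by about 2–3 mm on the cup's first position, and I used the average. A side load of about 7 N in x stayed on the knob; a 1.3 mm correction did not remove it, but the pin still dropped home.
- **Bystanders:** I felt no contact with the other objects on the way, but I did not measure their positions again at the end.

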